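# Gauge the centre wheel's pipe and hold the gauge tip up for reading

## Task

Check the bore of the brass centre wheel that is clamped in the vise: take the collared plug gauge from its wooden cradle, slide its steel rod into the wheel's pipe without forcing it until the collar stops against the pipe's end, and draw it right out again. Then bring the gauge to the stand magnifier for reading and finish still holding it there, level and at rest, with its tip centred beneath the lens, about midway between lens and base plate and not touching the stand. Leave the magnifier and the other things on the bench where they stand.

Things in the scene. Friction and masses are not known exactly. Their poses are not given: they have to be found in the camera images.
- gauge: plug gauge, 0.2 kg, stiff, 151 mm long. Origin on its axis at mid handle; x along the axis to the tip. Brass hexagon handle, x -35 to 35 mm, 16 mm across flats (two flats face +y and -y); steel collar, 24 mm diameter, x 40 to 46; steel rod, 10 mm diameter, x 46 to 116, last 8 mm tapering to 5 mm. Centre of mass near x = 25 mm. Lies loose and level in the cradle, z up, axis 55 mm above the bench
- gauge_tip (a point): the centre of the gauge rod's tip (gauge x = 116 mm)
- gauge_collar (a point): the point on the gauge's axis in the collar's front face, which stops on the pipe's mouth (gauge x = 46 mm); the tip then stands out 12 mm at the pipe's back, in free air
- cradle: dark wooden cradle, fixed: a plank 160 x 46 x 12 mm with two V-notched posts, 12 mm thick, that carry the gauge near its x = -26 mm and x = 95 mm; between them the handle is free beside and below (35 mm down to the plank). Origin under the middle of the plank; its x is the direction the gauge points
- vise: small green cast-iron vise, screwed down, on a round foot of 96 mm diameter. Origin at the centre of the foot's underside, z up; front (screw, 68 mm crossbar along y) to -x. Its head is tipped 30 degrees back, so the work faces up and forward. The screw runs parallel to the wheel's pipe, 71 mm below the pipe's axis, and ends 42 mm farther to the front than the pipe's mouth
- wheel: brass centre wheel, 104 mm diameter, fixed in the vise, a pipe through its middle. Origin: centre of the pipe's front mouth, 132 mm above the bench. z: the pipe's axis OUT of the mouth, 30 degrees above level (the gauge goes in along -z); x: up the wheel's face. Pipe 26 mm outside, 58 mm long, bore 11.5 mm through, conical sink at the mouth 17 mm wide, 5 mm deep. Wheel plane 38 mm behind the mouth
- magnifier: stand magnifier, 1 kg, loose: round base plate 100 mm in diameter, 12 mm thick, with a white disc; pillar 10 mm thick, 132 mm high at its own x = +42 mm; level round lens in a ring of 62 mm diameter straight above the middle of the base, its underside 118 mm above the bench. Origin at the centre of the base's underside. Open on all sides but the pillar's
- focus (a point): the reading point: straight below the middle of the lens, 65 mm above the bench, midway between base plate and lens
- pin_vise: bystander: steel pin vise, 96 mm long, 12 mm thick, lying on the bench; origin in its underside
- loupe: bystander: faceted glass paperweight loupe, 66 mm in diameter, 28 mm high; origin at the centre of its underside
- peg_box: bystander: open walnut box of wooden pegs, 90 x 60 mm, 57 mm high with the pegs; origin at the centre of its underside
- bridge: bystander: brass motion work bridge, 70 x 20 mm, 35 mm high with its post; origin at the centre of its underside

How it is judged (in metres and radians):
On the way, in this order (a step that is already met when the one before it is completed fails the run):
1. the gauge is in the pipe up to its collar (collar within 2 mm of the pipe's mouth) (z of gauge_collar in the frame of wheel below 0.002 m and distance between gauge_collar and wheel below 0.0035 m and angle between the x axis of gauge and the z axis of wheel, either way round below 0.08 rad), for 0.05 s.
2. the gauge is drawn out, its tip at least 5 mm clear of the mouth, held by the gripper (z of gauge_tip in the frame of wheel above 0.005 m and contact force between the fingers and gauge above 1 N), for 0.1 s.
At the end, for the whole second after the job is handed in: the gauge is still held by the gripper alone, at rest (under 20 mm/s), its axis level within 0.13 rad (7 degrees), its tip within 15 mm sideways and 20 mm up or down of the point midway between lens and base plate; it touches neither magnifier nor cradle nor vise (horizontal distance between gauge_tip and focus below 0.015 m and z of gauge_tip in the frame of focus between -0.02 and 0.02 m and angle between gauge's own x axis and vertical between 1.44 and 1.7 rad and linear speed of gauge below 0.02 m/s and contact force between the fingers and gauge above 1 N and contact force between gauge and magnifier below 0.1 N and contact force between gauge and cradle below 0.1 N and contact force between gauge and vise below 0.1 N); the arm keeps its last pose, push and grip.
It fails at once if the gauge is rammed against the wheel or vise (over 40 N) (contact force between gauge and vise above 40 N).
It fails at once if the magnifier is pushed more than 10 mm or tipped (distance of magnifier from where it was at the start of the episode above 0.01 m or angle between magnifier's own z axis and vertical above 0.2 rad).
It fails at once if a bystander is pushed more than 10 mm (distance of any of pin_vise, loupe, peg_box, bridge from where it was at the start of the episode above 0.01 m).
It also fails if it takes over 64 s, if anything falls off the work surface, if the arm or the gripper's body presses on something with over 40 N, if the wrist force passes 120 N, or if a joint passes its speed limit or range.

## Robot

A 7-joint arm with a two-finger parallel gripper is mounted at the origin on the work surface. World frame = base frame: x ahead of the robot, y to its left, z up, the work surface at z = 0. Lengths are in mm, angles in rad, forces in N, time in s.
With the tool pointing down it reaches from about 350 to 900 mm from the base axis. Payload 8.1 kg.
Tool frame: the origin (TCP) lies at the very end of the fingers, on their centre line; the grasp point (between the pads) lies manip.pinch_z behind it (manip.pinch_z is the distance from the TCP to the grasp point, in mm); z points along the fingers, y is the line along which they close (so a half turn about z gives the same grasp; the last joint's range is limited). The gripper opens to 85 mm and grips with 20 to 120 N. Pads are 22 mm wide; open, the fingers measure 114 mm over their backs; the gripper's body (76 mm by 85 mm) begins 54 mm behind the grasp point. The pads swing forward as they close: fully open they stand 13 mm farther back than shut.
Start: joints at [-1.413, 0.434, 0.025, 1.573, -0.012, 1.134, -0.075], TCP at [161.185, 603.871, 231.323] pointing down, gripper open.
Joint ranges: [-2.62, 2.62], [-0.44, 2.09], [-1.27, 1.32], [0.08, 2.57], [-1.32, 4.46], [0.12, 2], [-2.74, 2.74]. Speed limits (rad/s): [2.22, 2.22, 3.01, 3.01, 3.14, 3.14, 3.14].

## Interface

Orientations are given as a unit quaternion [x, y, z, w].
In Python, from station import manip gives the robot as it stands. The module is installed in compiled form; this text tells all that it offers.
- The arm moves only by the shell command python3 -m handwheel 'ROWS' [FORCE]. ROWS is a JSON object of lists of equal length, an entry for each row: "turn": the turn, a rotation vector about the tool's x, y, z in degrees, a list of three; "translation": the shift along the tool's x, y, z in cm, a list of three; "hand": the opening, from 0 (shut) to 1 (fully open). A call has 1 to 8 rows; each row is the pose to reach, as a shift and turn from the pose commanded when the call began, along the tool's axes at that moment; what a row does not reach only later rows make up. A row lasts 1/10 s, in which the tool goes at most 50 mm and 8.59 degrees, less where a joint would pass 70% of its speed; a pose out of reach is approached as far as the arm can. A call with a gripper value outside its range is refused whole. The fingers move at their own pace and stop on an object; FORCE is the grip in N (left out, the last holds). Time passes only in rows, so rows that repeat a pose let the fingers close. It gives the time, the measured TCP pose, the force, the opening and the grip force at its end, in the units of the state.
- manip.sense(): the state, without advancing time (a new reading comes with each control period).
- manip.snapshot(name): name is "scene" or "side" or "wrist"; returns (picture, depth): 400x640x3 uint8, blue, green, red; 400x640 float32, mm along the optical axis (not along the pixel's ray), 0 where there is no reading.
- manip.get_calibration(name): a dict with "K" (3x3 intrinsics, pixels), "R" (3x3) and "t" (3): a world point X has camera coordinates R X + t; the wrist camera has in their place "hand_eye" (4x4, takes a point from camera to tool coordinates, whose origin is the TCP and whose axes are the flange's). Camera axes: x right, y down, z forward; pixel columns grow to the right and rows downward; lengths in mm; the calibration is good to about 2 mm. A picture is of the moment at which its call begins: read the wrist's pose just before it. get_calibration takes no time and is no camera call.
- manip.job_done(): hands the job in; it is judged then, once.
The state is a dict: "t": time; "q": joint angles; "qvel": joint speeds; "joint_efforts": joint torques, N m; "tool_pos": TCP position; "eef_rot": TCP orientation; "ft_force": force on the tool from outside, world axes, zero at the start; "ft_torque": the same for the moment, N m; "opening": finger opening in mm; "grasp_force": force on a finger pad.
Only numpy, scipy, OpenCV 4.12 (cv2) and the standard library are available. Lean on these libraries where they do the work, as an engineer would, in place of code of your own. Each camera call takes 0.05 s, during which the arm holds its last target. There are 200 camera calls.

## Working session

There is one attempt and no reset: what is moved stays moved. The work goes in short steps, Python scripts to look and compute and a shell command to move; the robot and the scene stay as the last step left them, time stands still between calls to the robot, and variables do not carry over. Pictures are saved under pics/ and viewed, at most 10 in all, crops included, and the job is handed in when it is done.

```bash
mkdir -p pics; ls; python3 - <<'E'
from station import manip
import cv2,numpy as np
s=manip.sense();print(s, manip.pinch_z)
for n in("scene","side"):
    p,d=manip.snapshot(n);cv2.imwrite(f"pics/{n}0.png",p);np.save(f"{n}0.npy",d)
    c=manip.get_calibration(n);print(n,c)
print(manip.get_calibration("wrist"))
E
```

```text
pics
{'t': 0.0, 'q': array([-1.41259953,  0.43520027,  0.02498127,  1.5740957 , -0.01156884,
        1.13398526, -0.07508725]), 'qvel': array([ 0.00035328, -0.00099174,  0.00083496,  0.00041248, -0.00052925,
       -0.00104357, -0.00042577]), 'joint_efforts': array([ 2.07615267e-04, -6.70488381e+01,  1.02483418e+00, -3.16192210e+01,
        1.54872250e-02,  1.26834313e-02,  1.75887106e-05]), 'tool_pos': array([161.0971256 , 603.36571645, 230.54071951]), 'eef_rot': array([ 1.30054592e-01,  9.91506534e-01, -7.72014777e-04, -1.47105364e-05]), 'ft_force': array([-0.06677138, -0.11679958, -0.12351442]), 'ft_torque': array([-0.01772851,  0.02434692, -0.00542206]), 'grasp_force': 0.0, 'opening': 85.44598814934781} 18.700000000000003
scene {'K': array([[484.6533455 ,   0.        , 317.49633439],
       [  0.        , 484.6533455 , 201.18378138],
       [  0.        ,   0.        ,   1.        ]]), 'R': array([[-0.80443937,  0.59382228,  0.01588715],
       [ 0.40604129,  0.56918408, -0.71495451],
       [-0.43359863, -0.56868672, -0.69899045]]), 't': array([ 469.8196301 , -112.40469144, 1267
[... 200 characters left out ...]
799, -0.07085812, -0.01536946],
       [-0.04045837,  0.7197916 , -0.69301023],
       [ 0.06016821, -0.6905644 , -0.7207639 ]]), 't': array([520.63814555, 119.41154508, 873.41226669])}
{'K': array([[352.3480468 ,   0.        , 321.21305758],
       [  0.        , 352.3480468 , 200.39123686],
       [  0.        ,   0.        ,   1.        ]]), 'hand_eye': array([[-2.28111556e-04, -9.65541455e-01, -2.60249200e-01,
         6.69202205e+01],
       [ 9.99999590e-01,  7.87527754e-06, -9.05729467e-04,
         5.33759088e-01],
       [ 8.76568883e-04, -2.60249300e-01,  9.65541057e-01,
        -1.42242878e+02],
       [ 0.00000000e+00,  0.00000000e+00,  0.00000000e+00,
         1.00000000e+00]])}
```

View pics/scene0.png

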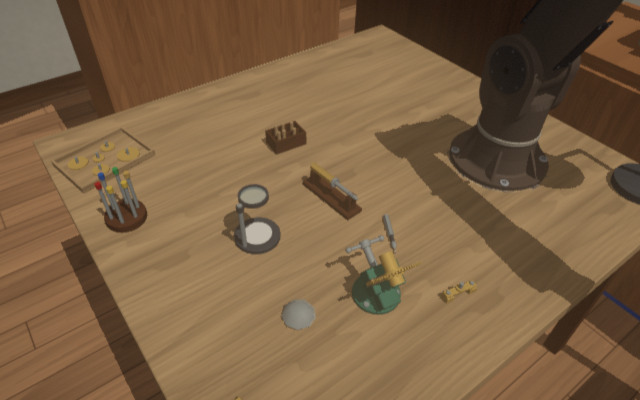

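View pics/side0.png

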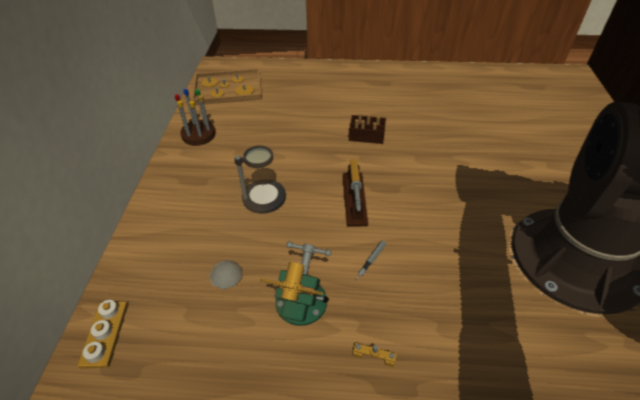

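The scene view shows the cradle with the gauge at (330,190), vise at (380,275) and magnifier at (257,225). In the side view the gauge handle is at (354,172) with its tip near (358,208), so it points towards world +y. The pipe mouth is near (297,270), the crossbar at (307,248), and the magnifier's white disc at (264,194) with its pillar at (241,175).

```bash
cat > h.py <<'E'
from station import manip
import cv2,numpy as np
from scipy.spatial.transform import Rotation as Ro
def T_cam(n,s=None):
    c=manip.get_calibration(n)
    if n=="wrist":
        H=np.eye(4);H[:3,:3]=Ro.from_quat(s["eef_rot"]).as_matrix();H[:3,3]=s["tool_pos"]
        return c["K"],H@c["hand_eye"]
    H=np.eye(4);H[:3,:3]=c["R"].T;H[:3,3]=-c["R"].T@c["t"];return c["K"],H
def shot(n,name):
    s=manip.sense();p,d=manip.snapshot(n);K,H=T_cam(n,s)
    cv2.imwrite(f"pics/{name}.png",p);np.savez(f"{name}.npz",p=p,d=d,K=K,H=H);return p,d,K,H
def cloud(d,K,H):
    v,u=np.mgrid[:d.shape[0],:d.shape[1]]
    X=np.dstack([(u-K[0,2])/K[0,0]*d,(v-K[1,2])/K[1,1]*d,d])
    return X@H[:3,:3].T+H[:3,3]
def ray(u,v,K,H):
    r=H[:3,:3]@np.linalg.solve(K,[u,v,1.]);return H[:3,3],r/np.linalg.norm(r)
def plane(u,v,z,K,H):
    o,r=ray(u,v,K,H);return o+r*(z-o[2])/r[2]
E
python3 - <<'E'
from h import *
rois={"side":dict(cradle=(335,150,375,230),mag=(230,140,290,215),vise=(260,238,332,326),pin=(350,235,392,280),loupe=(205,255,248,292),peg=(340,108,392,146)),
"scene":dict(cradle=(298,160,364,220),mag=(228,180,285,254),vise=(340,212,420,315))}
for n in rois:
    p=cv2.imread(f"pics/{n}0.png");d=np.load(f"{n}0.npy");K,H=T_cam(n);X=cloud(d,K,H)
    hsv=cv2.cvtColor(p,cv2.COLOR_BGR2HSV)
    for k,(a,b,c,e) in rois[n].items():
        x=X[b:e,a:c].reshape(-1,3);g=hsv[b:e,a:c].reshape(-1,3);m=x[:,2]>6
        q=x[m];print(n,k,len(q),"min",q.min(0).round(),"max",q.max(0).round(),"med",np.median(q,0).round())
        if k=="cradle":
            q=x[x[:,2]>48];print("  gauge",len(q),q.mean(0).round(1),"pca",np.linalg.svd(q[:,:2]-q[:,:2].mean(0))[2][0].round(3),q.min(0).round(),q.max(0).round())
        if k=="mag":
            w=(g[:,1]<60)&(g[:,2]>130)&(x[:,2]<30);print("  disc",w.sum(),x[w].mean(0).round(1))
            w=x[:,2]>100;print("  top",w.sum(),x[w].mean(0).round(1),x[w].min(0).round(),x[w].max(0).round())
        if k=="vise":
            w=(g[:,0]>45)&(g[:,0]<95)&(g[:,1]>60);print("  green",w.sum(),x[w].mean(0).round(1),x[w].min(0).round(),x[w].max(0).round())
            w=(g[:,0]>15)&(g[:,0]<32)&(g[:,1]>110)&(x[:,2]>70);print("  brass",w.sum(),x[w].mean(0).round(1),x[w].min(0).round(),x[w].max(0).round())
E
python3 - <<'E'
import cv2
a=cv2.imread("pics/side0.png")[140:330,220:400]
b=cv2.imread("pics/scene0.png")[200:320,330:450]
cv2.imwrite("pics/crop1.png",cv2.resize(a,None,fx=3,fy=3,interpolation=cv2.INTER_CUBIC))
E
```

```text
side cradle 1225 min [ 415. -216.    6.] max [472. 554. 720.] med [ 445. -120.   15.]
  gauge 416 [444.6 -92.6  91.8] pca [0.032 0.999] [ 428. -202.   48.] [472. 554. 720.]
side mag 1894 min [ 472. -234.    6.] max [696. 554. 720.] med [ 652. -119.   14.]
  disc 435 [ 648.4 -129.    13.2]
  top 667 [ 648.4 -102.4  145.1] [ 472. -163.  100.] [696. 554. 720.]
side vise 2850 min [472.  67.   6.] max [595. 554. 720.] med [534. 165.  82.]
  green 1324 [532.4 167.3  51.4] [472. 103.   4.] [583. 554. 720.]
  brass 863 [542.5 179.2 134. ] [472.  73.  72.] [595. 554. 720.]
side pin 259 min [378. -11.   6.] max [472. 554. 720.] med [406.  32.  12.]
side loupe 727 min [472.  58.   6.] max [721. 554. 720.] med [687.  97.  22.]
side peg 903 min [ 366. -406.    6.] max [472. 554. 720.] med [ 415. -351.   34.]
scene cradle 1409 min [ 416. -215.    6.] max [973. 506. 798.] med [ 450. -129.   13.]
  gauge 414 [ 469.2 -105.7   88.5] pca [-0.61  -0.792] [ 431. -205.   48.] [973. 506. 798.]
scene mag 2029 min [ 601. -179.    6.] max [973. 506. 798.] med [ 656. -121.   14.]
  disc 490 [ 649.1 -130.    12.3]
  top 731 [ 664.7 -112.2  140.2] [ 621. -164.  100.] [973. 506. 798.]
scene vise 2880 min [381. -79.   6.] max [973. 506. 798.] med [556. 151.  74.]
  green 416 [559.7 167.7  53.9] [506. 122.   5.] [973. 506. 798.]
  brass 686 [561.8 176.8 137.8] [506. 139.  71.] [973. 506. 798.]
```

View pics/crop1.png

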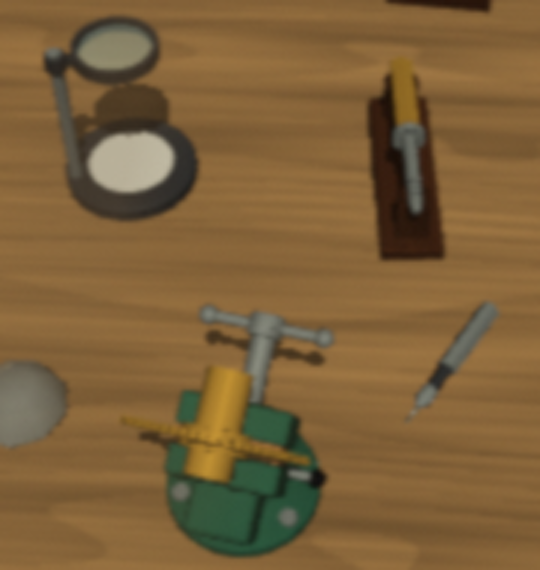

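The crop shows the gauge in its cradle pointing image-down, the pipe mouth at crop (230,372) and the vise yawed slightly. The bare magnifier is at left, with its pillar on the +x side. Next I'll remove the pixels with no depth and compute the first move.

```bash
cat >> h.py <<'E'
def todelta(s,pos,R):
    """shift (cm, tool axes) and rotvec (deg) from state s to pose"""
    R0=Ro.from_quat(s["eef_rot"]);
    return (R0.inv().apply(np.asarray(pos)-s["tool_pos"])/10).round(2),(R0.inv()*Ro.from_matrix(R)).as_rotvec(degrees=True).round(2)
E
python3 - <<'E'
from h import *
rois={"side":dict(cradle=(335,150,375,230),vise=(260,238,332,326)),"scene":dict(cradle=(298,160,364,220),vise=(340,235,440,315))}
for n in rois:
    p=cv2.imread(f"pics/{n}0.png");d=np.load(f"{n}0.npy");K,H=T_cam(n);X=cloud(d,K,H)
    hsv=cv2.cvtColor(p,cv2.COLOR_BGR2HSV)
    for k,(a,b,c,e) in rois[n].items():
        x=X[b:e,a:c].reshape(-1,3);g=hsv[b:e,a:c].reshape(-1,3);ok=d[b:e,a:c].ravel()>0;x=x[ok];g=g[ok]
        br=(g[:,0]>13)&(g[:,0]<32)&(g[:,1]>110)
        if k=="cradle":
            m=br&(x[:,2]>45);q=x[m];h=q.mean(0);print(n,"handle",len(q),h.round(1),q.min(0).round(),q.max(0).round())
            m=(x[:,2]>48);q=x[m];v=np.linalg.svd(q-q.mean(0))[2][0];print("  all",q.mean(0).round(1),v.round(3),q.min(0).round(),q.max(0).round())
            t=(q-q.mean(0))@v;print("  ext",(q.mean(0)+v*t.min()).round(),(q.mean(0)+v*t.max()).round())
        else:
            m=(~br)&(g[:,1]<90)&(x[:,2]>50)&(x[:,1]<150);q=x[m];print(n,"bar",m.sum(),q.mean(0).round(1),q.min(0).round(),q.max(0).round())
            q=x[br&(x[:,2]>60)&(x[:,0]>470)];print("  brass",len(q),q.min(0).round(),q.max(0).round())
            a_=np.linalg.svd(q-q.mean(0))[2];print("  wheel pca",a_.round(3),q.mean(0).round(1))
            q=q[q[:,1]<150];print("  front brass",len(q),q.mean(0).round(1),q.min(0).round(),q.max(0).round())
s=manip.sense()
a=np.array([0.,1,0])
for sg in(1,-1):
    R=np.c_[sg*a,np.cross([0,0,-1.],sg*a),[0,0,-1.]]
    print(sg,todelta(s,[444,-100,200],R))
E
```

```text
side handle 182 [ 446.7 -166.2   61.4] [ 436. -202.   46.] [459. -63.  69.]
  all [ 443.2 -125.3   60.1] [-0.083  0.996 -0.034] [ 428. -202.   48.] [459. -50.  69.]
  ext [ 450. -202.   63.] [437. -50.  57.]
side bar 418 [528.3  94.1  89.1] [488.  67.  58.] [572. 150. 102.]
  brass 860 [496.  73.  61.] [595. 203. 161.]
  wheel pca [[-0.188 -0.619 -0.762]
 [ 0.81  -0.536  0.236]
 [ 0.555  0.573 -0.602]] [543.  175.  127.3]
  front brass 59 [542.4 138.1 117.7] [505.  73.  61.] [574. 150. 144.]
scene handle 220 [ 451.2 -163.1   58. ] [ 439. -205.   45.] [463. -65.  66.]
  all [ 447.7 -131.9   58.1] [-0.092  0.996 -0.023] [ 431. -205.   48.] [460. -52.  68.]
  ext [ 454. -205.   60.] [440. -52.  56.]
scene bar 624 [546.4 108.9  85.9] [491.  64.  51.] [577. 150. 102.]
  brass 682 [506. 137.  61.] [600. 201. 160.]
  wheel pca [[ 0.218 -0.615 -0.757]
 [-0.903 -0.423  0.083]
 [-0.371  0.665 -0.648]] [555.5 172.  127.9]
  front brass 80 [553.2 146.4 122.7] [511. 137.  61.] [576. 150. 145.]
1 (array([-45.48, -60.66,   3.15]), array([-6.000e-02,  6.000e-02,  7.505e+01]))
-1 (array([-45.48, -60.66,   3.15]), array([-6.0000e-02, -7.0000e-02, -1.0495e+02]))
```

```bash
python3 -m handwheel '{"turn":[[0,0,5],[0,0,10],[0,0,15],[0,0,20],[0,0,25],[0,0,30],[0,0,33],[0,0,35]],"translation":[[-3,-2,-1],[-7,-5,-2],[-11.5,-8,-3],[-16,-11.5,-4],[-20.5,-15,-4],[-25,-18,-4],[-29,-21,-4],[-32,-23,-4]],"hand":[1,1,1,1,1,1,1,1]}' 
python3 - <<'E'
from h import *
s=manip.sense();print(s["q"].round(2))
a=np.array([-.092,.996,0])
R=np.c_[a,np.cross([0,0,-1.],a),[0,0,-1.]]
print(todelta(s,np.array([449,-168,250])+12*a,R))
E
```

```text
t: 0.9
tool_pos: [404.8, 305.4, 271.3]
eef_rot: [0.423, 0.906, 0.0, -0.0]
ft_force: [0.4, 0.3, -0.2]
opening: 85.3
grasp_force: 0.0
[-1.    0.21  0.3   1.81 -0.07  1.13  0.02]
(array([-38.15, -26.32,   2.12]), array([-1.000e-02, -1.000e-02,  3.467e+01]))
```

```bash
python3 -m handwheel '{"turn":[[0,0,4],[0,0,9],[0,0,14],[0,0,19],[0,0,24],[0,0,29],[0,0,33],[0,0,34.7]],"translation":[[-3,-2,0],[-7,-5,0],[-11,-7.6,0],[-15,-10.3,0.5],[-19,-13,1],[-23,-16,1],[-27,-18.7,1],[-30,-20.7,2]],"hand":[1,1,1,1,1,1,1,1]}' >/dev/null; python3 -m handwheel '{"turn":[[0,0,0],[0,0,0],[0,0,0],[0,0,0],[0,0,0]],"translation":[[-4,0.6,0],[-7,1,0],[-9.5,1.2,0],[-9.5,1.2,0],[-9.5,1.2,0]],"hand":[1,1,1,1,1]}'
python3 - <<'E'
from h import *
s=manip.sense();print(s["q"].round(2),Ro.from_quat(s["eef_rot"]).as_matrix().round(3))
p,d,K,H=shot("wrist","w1")
X=cloud(d,K,H);m=(d>0)&(X[...,2]>47)&(X[...,2]<75)&(abs(X[...,0]-445)<30)
q=X[m];c=q.mean(0);v=np.linalg.svd(q-c)[2][0];v*=np.sign(v[1]);t=(q-c)@v
print(len(q),c.round(1),v.round(3),(c+v*t.min()).round(1),(c+v*t.max()).round(1))
g=cv2.cvtColor(p,cv2.COLOR_BGR2HSV);b=m&(g[...,0]>13)&(g[...,0]<32)&(g[...,1]>110);q=X[b]
print("brass",len(q),q.mean(0).round(1),q.min(0).round(),q.max(0).round())
E
```

```text
t: 2.2
tool_pos: [459.1, -149.0, 250.9]
eef_rot: [0.674, 0.739, -0.0, -0.0]
ft_force: [-0.0, 1.6, 0.3]
opening: 85.6
grasp_force: 0.0
[-0.39  0.2   0.72  1.92 -0.15  1.07  0.48] [[-0.092  0.996 -0.001]
 [ 0.996  0.092  0.   ]
 [ 0.    -0.001 -1.   ]]
2617 [ 442.3 -137.4   59.1] [-0.032  0.999 -0.002] [ 449.4 -357.7   59.5] [439.6 -52.3  59. ]
brass 1437 [ 444.5 -170.9   59.6] [ 422. -358.   47.] [460. -57.  65.]
```

View pics/w1.png

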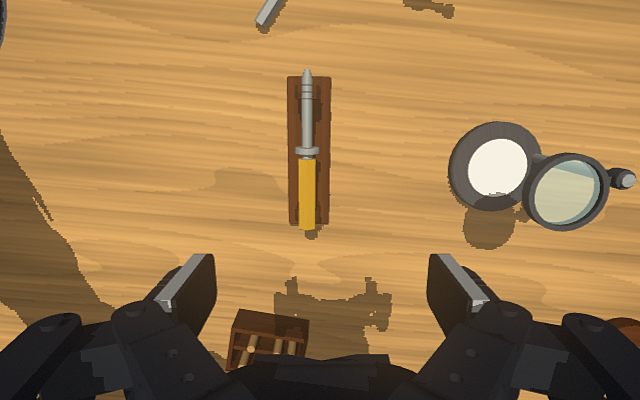

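The gauge is centred at column 307, with its tip at (307,69), collar at (307,152) and handle end at (308,230). The magnifier is on the right.

```bash
python3 - <<'E'
from h import *
z=np.load("w1.npz");p,K,H=z["p"],z["K"],z["H"]
g=cv2.cvtColor(p,cv2.COLOR_BGR2HSV)
b=((g[...,0]>13)&(g[...,0]<32)&(g[...,1]>150)).astype(np.uint8);b[:,:290]=0;b[:,325:]=0;b[:155]=0;b[235:]=0
v,u=np.nonzero(b&(g[...,2]>120));cs=[(r,u[v==r].mean()) for r in range(164,226,4)]
P=np.array([plane(c,r,60,K,H) for r,c in cs]);print(P[[0,-1]].round(1))
f=np.polyfit(P[:,1],P[:,0],1);print("slope",f, "rows",v.min(),v.max())
for uv in((307,69),(307,148),(307,157),(308,160),(308,v.max())):print(uv,plane(*uv,55,K,H).round(1),plane(*uv,62,K,H).round(1))
s=manip.sense();print(s["tool_pos"].round(1))
E
```

```text
[[ 442.7 -138.    60. ]
 [ 447.6 -198.2   60. ]]
slope [-7.50932711e-02  4.32443137e+02] rows 158 230
(307, 69) [436.  -52.6  55. ] [436.4 -53.2  62. ]
(307, 148) [ 441.8 -123.4   55. ] [ 442.  -122.6   62. ]
(307, 157) [ 442.5 -132.    55. ] [ 442.7 -131.    62. ]
(308, 160) [ 443.7 -134.8   55. ] [ 443.9 -133.8   62. ]
(308, np.int64(230)) [ 449.6 -206.2   55. ] [ 449.6 -203.6   62. ]
[ 459.2 -148.2  251. ]
```

```bash
python3 -m handwheel '{"turn":[[0,0,0.7],[0,0,0.7],[0,0,0.7],[0,0,0.7],[0,0,0.7],[0,0,0.7],[0,0,0.7],[0,0,0.7]],"translation":[[-0.4,-1.6,4],[-0.4,-1.6,8],[-0.4,-1.6,12],[-0.4,-1.6,15],[-0.4,-1.6,18],[-0.4,-1.6,20],[-0.4,-1.6,21.4],[-0.4,-1.6,21.4]],"hand":[1,1,1,1,1,1,0.8,0.6]}' 40;  python3 -m handwheel '{"turn":[[0,0,0],[0,0,0],[0,0,0],[0,0,0],[0,0,0],[0,0,0],[0,0,0],[0,0,0]],"translation":[[0,0,0],[0,0,0],[0,0,0],[0,0,0],[0,0,0],[0,0,0],[0,0,0],[0,0,0]],"hand":[0.4,0.3,0.2,0.1,0,0,0,0]}' 60
```

```text
t: 3.05
tool_pos: [442.8, -152.6, 35.9]
eef_rot: [0.677, 0.736, -0.001, -0.002]
ft_force: [0.1, -0.7, 0.1]
opening: 59.5
grasp_force: 0.0
t: 3.85
tool_pos: [445.2, -154.3, 38.3]
eef_rot: [0.678, 0.735, 0.001, 0.001]
ft_force: [0.8, 2.0, 6.6]
opening: 14.9
grasp_force: 58.8
```

```bash
python3 -m handwheel '{"turn":[[0,0,0],[0,0,0],[0,0,0],[0,0,0],[0,0,0],[0,0,0],[0,0,0],[0,0,0]],"translation":[[0,0,-1],[0,0,-4],[0,0,-8],[0,0,-12],[0,0,-16],[0,0,-19],[0,0,-20],[0,0,-20]],"hand":[0,0,0,0,0,0,0,0]}' 60
python3 - <<'E'
from h import *
K,H=T_cam("side")
for uv in((289.3,244.3),(328.7,252.7),(308.3,248.3)):print(uv,plane(*uv,93,K,H).round(1))
for uv in((297,262.5),):print("mouth top",plane(*uv,143,K,H).round(1))
d=np.load("side0.npy");X=cloud(d,K,H)
for n in("side","scene"):
    K,H=T_cam(n);d=np.load(f"{n}0.npy");X=cloud(d,K,H);p=cv2.imread(f"pics/{n}0.png");g=cv2.cvtColor(p,cv2.COLOR_BGR2HSV)
    m=(d>0)&(X[...,2]>48)&(X[...,2]<110)&(X[...,1]<105)&(X[...,1]>55)&(X[...,0]>470)&(X[...,0]<620)
    q=X[m];c=q.mean(0);print(n,len(q),c.round(1),np.linalg.svd(q-c)[2][0].round(3))
    m=(d>0)&(X[...,2]>8)&(X[...,2]<25)&(g[...,0]>45)&(g[...,0]<95)&(g[...,1]>60);q=X[m];print(" foot",q.min(0).round(),q.max(0).round())
p,d,K,H=shot("wrist","w2")
E
```

```text
t: 4.65
tool_pos: [444.2, -154.5, 238.4]
eef_rot: [0.678, 0.735, 0.001, 0.001]
ft_force: [-0.1, -0.2, -3.1]
opening: 14.6
grasp_force: 59.0
(289.3, 244.3) [561.8  72.9  93. ]
(328.7, 252.7) [489.8  87.4  93. ]
(308.3, 248.3) [526.8  79.9  93. ]
mouth top [538.2 147.1 143. ]
side 350 [528.3  84.8  91.1] [-0.982  0.19  -0.001]
 foot [493. 107.   8.] [583. 184.  25.]
scene 307 [533.6  83.2  89.3] [ 0.979 -0.205 -0.016]
 foot [506. 122.   8.] [588. 183.  16.]
```

View pics/w2.png

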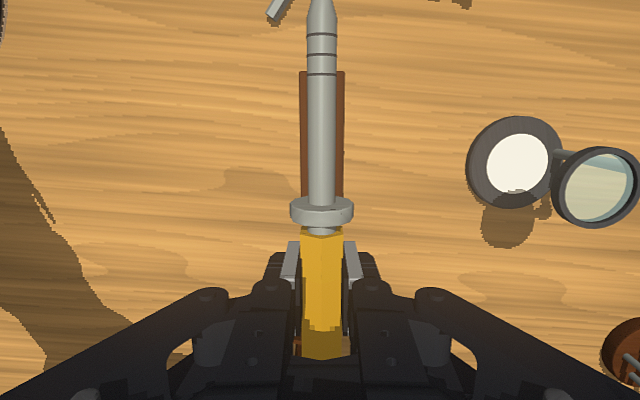

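The gauge is held squarely. The rod runs along column 321, the collar is at row 210, and nothing is touching it. Next I'll get the gauge's place in the tool frame and a standoff pose in front of the pipe.

```bash
cat >> h.py <<'E'
def pose(M,f,tipz,off=(101.8,0,-18.7),lat=(0,0)):
    """TCP for tip at tipz out of mouth M along the pipe axis; off: tip in tool frame"""
    f=np.array([*f,0.]);f/=np.linalg.norm(f);c,sn=np.cos(np.pi/6),.5
    zw=c*f+[0,0,sn];zt=sn*f-[0,0,c];R=np.c_[-zw,np.cross(zt,-zw),zt]
    return np.asarray(M)+tipz*zw-R@np.asarray(off),R
E
python3 - <<'E'
from h import *
z=np.load("w2.npz");p,d,K,H=(z[k] for k in("p","d","K","H"))
c=manip.get_calibration("wrist")["hand_eye"]
X=cloud(d,K,c)
for r in range(80,200,20):
    row=X[r,295:350];m=(d[r,295:350]>0)&(row[:,2]>-60);q=row[m];i=q[:,2].argmin()
    print(r,len(q),"y edges",q[:,1].min().round(1),q[:,1].max().round(1),"x",q[:,0].mean().round(1),"ztop",q[:,2].min().round(1))
q=X[195:232,290:352].reshape(-1,3);q=q[(q[:,2]>-40)&(q[:,2]<-15)];print("collar",q.min(0).round(1),q.max(0).round(1))
s=manip.sense()
print(todelta(s,*pose([542,151,132],(-.2,-.98),45)))
E
```

```text
80 55 y edges -28.0 27.4 x 82.1 ztop -21.8
100 55 y edges -28.4 27.8 x 69.8 ztop -21.7
120 55 y edges -28.8 28.1 x 56.9 ztop -22.2
140 55 y edges -29.2 28.6 x 43.4 ztop -22.0
160 55 y edges -29.7 29.0 x 29.5 ztop -22.3
180 55 y edges -30.1 29.5 x 15.2 ztop -22.4
collar [ 20.7 -12.5 -29.7] [ 36.1  10.2 -15. ]
(array([16.5 ,  8.49,  4.79]), array([  4.25, -29.84,  15.84]))
```

```bash
python3 -m handwheel '{"turn":[[0.6,-4,2],[1.2,-9,5],[2,-14,8],[3,-19,10],[3.6,-24,13],[4.2,-28,15],[4.25,-29.8,15.8],[4.25,-29.8,15.8]],"translation":[[2,1,-1],[5,2.5,-1],[8,4,0],[11,5.5,1.5],[13.5,7,3],[15.5,8,4.5],[16.5,8.5,4.8],[16.5,8.5,4.8]],"hand":[0,0,0,0,0,0,0,0]}' 60; python3 -m handwheel '{"turn":[[0,0,0]],"translation":[[0,0,0]],"hand":[0]}'
python3 - <<'E'
from h import *
s=manip.sense();print(s["q"].round(2),Ro.from_quat(s["eef_rot"]).as_matrix().round(3))
shot("wrist","w3");shot("side","s3")
a=cv2.imread("pics/s3.png")[180:330,220:420];b=cv2.imread("pics/w3.png")
cv2.imwrite("pics/c3.png",np.vstack([b[:330],cv2.resize(a,(360,270),interpolation=3).repeat(1,0) if 0 else cv2.copyMakeBorder(cv2.resize(a,(360,270),interpolation=3),0,0,0,280,0)]))
E
```

```text
t: 5.5
tool_pos: [514.6, 19.9, 185.7]
eef_rot: [0.746, 0.613, -0.203, 0.164]
ft_force: [0.4, -0.8, -2.6]
opening: 14.7
grasp_force: 59.0
t: 5.6
tool_pos: [514.3, 15.9, 188.1]
eef_rot: [0.748, 0.611, -0.202, 0.163]
ft_force: [0.0, -0.5, -2.3]
opening: 14.7
grasp_force: 59.0
[-0.94  0.55  0.74  1.82  0.13  1.13 -0.5 ] [[ 0.172  0.98  -0.102]
 [ 0.848 -0.2   -0.491]
 [-0.502 -0.003 -0.865]]
```

View pics/c3.png

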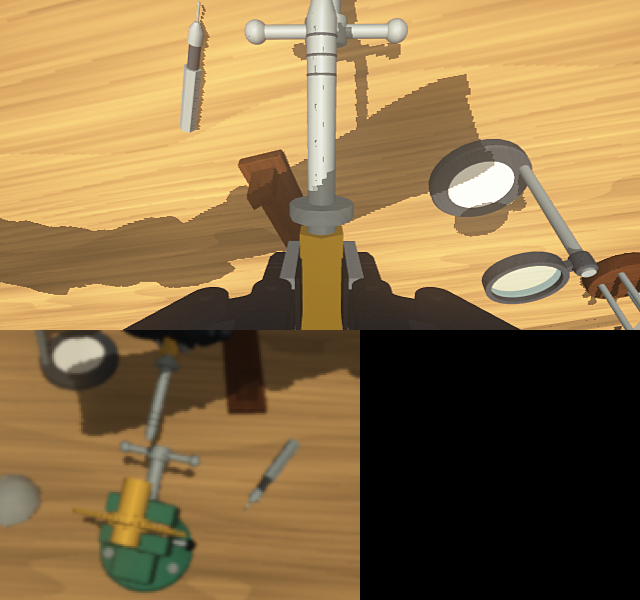

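The crossbar balls at (255,31) and (397,31) lie level in the wrist view, so the yaw matches. The mouth is still above the top of the frame. I'll raise the tool and go forward so the camera looks down on the mouth.

```bash
python3 -m handwheel '{"turn":[[0,0,0],[0,0,0],[0,0,0],[0,0,0],[0,0,0],[0,0,0]],"translation":[[0,0,-2],[1,0,-5],[3,0,-6.5],[5,0,-6.5],[5,0,-6.5],[5,0,-6.5]],"hand":[0,0,0,0,0,0]}' 60
python3 - <<'E'
from h import *
s=manip.sense();p,d,K,H=shot("wrist","w4")
c=manip.get_calibration("wrist")["hand_eye"];X=cloud(d,K,c)
g=cv2.cvtColor(p,cv2.COLOR_BGR2HSV)
b=(g[...,0]>13)&(g[...,0]<32)&(g[...,1]>150)&(d>0)&(X[...,2]>20)&(X[...,2]<80)&(X[...,0]>80)
q=X[b];print(len(q),q.min(0).round(1),q.max(0).round(1))
for r in range(0,80,8):
    u=np.nonzero(b[r])[0]
    if len(u):print(r,u.min(),u.max(),X[r,u].min(0).round(1),X[r,u].max(0).round(1))
E
```

```text
t: 6.3
tool_pos: [529.7, 90.1, 219.8]
eef_rot: [0.748, 0.611, -0.201, 0.163]
ft_force: [-1.1, -1.3, -2.0]
opening: 14.9
grasp_force: 59.0
1328 [ 88.4 -30.1  36.6] [123.9  12.4  79.5]
0 270 349 [112.9 -30.1  37. ] [123.9  12.2  79.5]
8 297 349 [109.9 -13.   38.3] [112.5  12.4  49.2]
16 298 348 [106.6 -12.4  38.3] [108.2  11.8  45.8]
24 298 348 [103.1 -12.4  37.9] [104.7  11.9  45.9]
32 298 348 [ 99.8 -12.5  38.5] [101.1  12.   46.1]
40 298 348 [ 96.3 -12.6  38.4] [97.6 12.1 46.4]
48 298 348 [ 92.7 -12.8  37.8] [94.2 12.1 48.1]
56 299 348 [ 89.1 -12.2  37.7] [90.1 12.2 46. ]
```

View pics/w4.png

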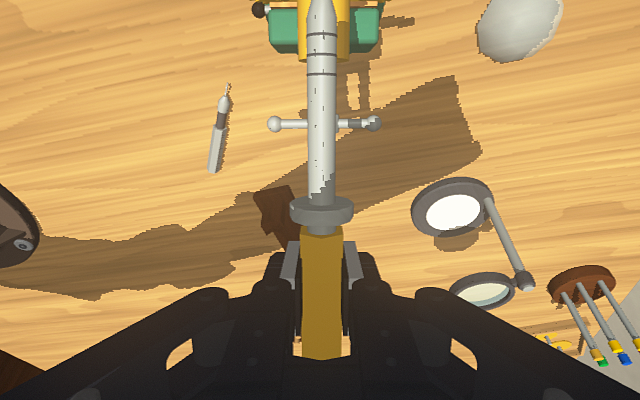

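```bash
python3 - <<'E'
from h import *
z=np.load("w4.npz");p,d,K,H=(z[k] for k in("p","d","K","H"))
C=manip.get_calibration("wrist");c=C["hand_eye"];print(K.round(2),c.round(5));X=cloud(d,K,c)
for u in (298,300,304,323,340,346,348): print(u,d[24,u].round(1),X[24,u].round(2))
# rod edges per row through depth (rod depth<140)
for r in (8,30,60,90,120,150,170):
    u=np.nonzero((d[r,280:360]>0)&(X[r,280:360,2]<-5))[0]+280
    print(r,u.min(),u.max(),d[r,u].min().round(1),X[r,u].min(0).round(1),X[r,u].max(0).round(1))
g=p.astype(int)
print(p[24,290:356].sum(1))
m=(p[24,:,2].astype(int));print("red",p[40,292:354,2])
b=(cv2.cvtColor(p,cv2.COLOR_BGR2HSV)[:,298:308,1]>150).mean(1);print("mouth rows",[(r,round(x,1)) for r,x in enumerate(b[50:72],50)])
E
```

```text
[[352.35   0.   321.21]
 [  0.   352.35 200.39]
 [  0.     0.     1.  ]] [[ 2.6000000e-04 -9.6510000e-01 -2.6188000e-01  6.6656210e+01]
 [ 1.0000000e+00  4.9000000e-04 -8.1000000e-04 -9.2072000e-01]
 [ 9.1000000e-04 -2.6188000e-01  9.6510000e-01 -1.4258404e+02]
 [ 0.0000000e+00  0.0000000e+00  0.0000000e+00  1.0000000e+00]]
298 172.0 [104.71 -12.43  45.95]
300 169.6 [104.17 -11.31  43.29]
304 167.2 [103.65  -9.26  40.69]
323 110.8 [ 91.18  -0.48 -21.08]
340 166.3 [103.44   7.77  39.68]
346 170.3 [104.34  10.88  44.09]
348 171.4 [104.59  11.93  45.36]
8 309 334 109.4 [ 95.7  -4.9 -21.3] [ 96.6   3.1 -17.5]
30 307 336 110.1 [ 89.2  -5.6 -22.4] [ 90.1   3.8 -17.7]
60 307 336 112.2 [ 80.4  -5.8 -22.6] [ 81.1   3.9 -16.9]
90 307 336 114.0 [ 71.3  -5.9 -23.2] [ 71.5   4.  -16.3]
120 308 335 117.0 [ 61.6  -5.5 -22.6] [ 61.8   3.7 -17.5]
150 308 335 118.9 [ 51.1  -5.6 -23.4] [ 51.9   3.9 -16.7]
170 308 335 121.9 [ 44.   -5.8 -22.2] [ 44.9   3.9 -17.3]
[413 405 408 412 409 414 395 381 412 453 470 488 498 508 519 521 480 424
 481 510 534 561 580 593 603 606 618 627 648 658 675 685 676 654 626 
[... 201 characters left out ...]
74
 182 193 199 204 206 210 214 216 221 224 230 233 229 226 219 210 201 196
 188 184 179 173 166 156 145 127 126 172 163 160 159 157 156 155 147 143
 142 143 136 107  70  76  76  78]
mouth rows [(50, np.float64(0.9)), (51, np.float64(0.9)), (52, np.float64(0.9)), (53, np.float64(0.8)), (54, np.float64(0.9)), (55, np.float64(0.9)), (56, np.float64(0.9)), (57, np.float64(0.8)), (58, np.float64(0.8)), (59, np.float64(0.6)), (60, np.float64(0.3)), (61, np.float64(0.7)), (62, np.float64(0.3)), (63, np.float64(0.0)), (64, np.float64(0.0)), (65, np.float64(0.0)), (66, np.float64(0.0)), (67, np.float64(0.0)), (68, np.float64(0.0)), (69, np.float64(0.0)), (70, np.float64(0.0)), (71, np.float64(0.0))]
```

```bash
cat > fit.py <<'E'
from h import *
import sys
c=manip.get_calibration("wrist")["hand_eye"]
for n in sys.argv[1:]:
    z=np.load(n+".npz");p,d,K=(z[k] for k in("p","d","K"));X=cloud(d,K,c)
    q=X[20:185,316:328].reshape(-1,3);q=q[(q[:,2]<-10)&(q[:,2]>-35)];f=np.polyfit(q[:,0],q[:,2],1);print(n,"rod top",f.round(4),"at60",np.polyval(f,60).round(2),"sd",(q[:,2]-np.polyval(f,q[:,0])).std().round(2))
    rr=range(24,185,4);Y=[]
    for r in rr:
        u=np.nonzero((d[r,280:360]>0)&(X[r,280:360,2]<-5))[0]+280;Y.append((X[r,u,0].mean(),(X[r,u.min(),1]+X[r,u.max(),1])/2))
    print("  rod y",np.polyfit(*np.array(Y).T,1).round(4),np.mean(Y,0).round(2))
    g=cv2.cvtColor(p,cv2.COLOR_BGR2HSV)
    b=(g[...,0]>13)&(g[...,0]<32)&(g[...,1]>120)&(d>0)&(X[...,2]>0)&(X[...,2]<60)&(X[...,0]>60);b[:,:292]=0;b[:,352:]=0
    q=X[b]
    if len(q)<300: continue
    print("  brass n",len(q),"xmin pct",np.percentile(q[:,0],[0,1,3]).round(1))
    # cylinder fit r=13 about an axis nearly along tool x
    from scipy.optimize import least_squares
    q=q[q[:,0]<np.percentile(q[:,0],98)]
    F=lambda a:np.hypot(q[:,1]-a[0]-a[2]*(q[:,0]-100),q[:,2]-a[1]-a[3]*(q[:,0]-100))-13
    r=least_squares(F,[0,51,0,0],loss="soft_l1",f_scale=.5);print("  pipe axis y,z,slopes",r.x.round(4))
E
python3 fit.py w2 w3 w4
```

```text
w2 rod top [-6.00000e-04 -2.13639e+01] at60 -21.4 sd 0.67
  rod y [-4.000e-04 -9.054e-01] [66.39 -0.93]
w3 rod top [-2.00000e-04 -2.13691e+01] at60 -21.38 sd 0.67
  rod y [-0.0011 -0.8698] [66.39 -0.94]
w4 rod top [ 1.10000e-03 -2.14438e+01] at60 -21.38 sd 0.66
  rod y [-0.0013 -0.8746] [66.39 -0.96]
  brass n 1412 xmin pct [88.4 88.5 88.6]
  pipe axis y,z,slopes [-3.08000e-02  5.00071e+01 -3.70000e-03  8.00000e-04]
```

```bash
python3 - <<'E'
from h import *
s=manip.sense();print(s["tool_pos"].round(2),s["eef_rot"].round(4))
E
python3 -m handwheel '{"turn":[[0,0,0],[0,0,0],[0,0,0],[0,0,0],[0,0,0],[0,0,0],[0,0,0],[0,0,0]],"translation":[[-1.5,0,0],[-3.5,0,1],[-3.5,0.08,3],[-3.5,0.08,5],[-3.5,0.08,6.4],[-3.5,0.08,6.64],[-3.5,0.08,6.64],[-3.5,0.08,6.64]],"hand":[0,0,0,0,0,0,0,0]}' 60
python3 -m handwheel '{"turn":[[0,0,0],[0,0,0],[0,0,0]],"translation":[[0,0,0],[0,0,0],[0,0,0]],"hand":[0,0,0]}'
python3 - <<'E'
from h import *
z=np.load("w4.npz")
s=manip.sense();R=Ro.from_quat(s["eef_rot"]);print(s["tool_pos"].round(2),s["eef_rot"].round(4),s["ft_force"].round(2))
c=manip.get_calibration("wrist")["hand_eye"];H4=z["H"]@np.linalg.inv(c)
print("shift in tool (mm)",R.inv().apply(s["tool_pos"]-H4[:3,3]).round(2))
E
```

```text
[529.79  89.52 220.16] [ 0.7485  0.6103 -0.2014  0.1635]
t: 7.15
tool_pos: [518.9, 28.6, 181.4]
eef_rot: [0.748, 0.611, -0.2, 0.164]
ft_force: [-0.2, 0.3, -1.8]
opening: 14.6
grasp_force: 59.0
t: 7.45
tool_pos: [518.7, 29.0, 180.8]
eef_rot: [0.748, 0.611, -0.2, 0.164]
ft_force: [-0.3, -0.7, -3.2]
opening: 15.0
grasp_force: 59.0
[518.68  29.03 180.8 ] [ 0.748   0.6112 -0.2003  0.1637] [-0.32 -0.71 -3.16]
shift in tool (mm) [-34.23   1.34  64.77]
```

```bash
python3 -m handwheel '{"turn":[[0,0,0],[0,0,0],[0,0,0],[0,0,0],[0,0,0],[0,0,0],[0,0,0]],"translation":[[0.6,0,0],[1.2,0,0],[1.6,0,0],[2,0,0],[2.3,0,0],[2.3,0,0],[2.3,0,0]],"hand":[0,0,0,0,0,0,0]}' 60
python3 - <<'E'
from h import *
p,d,K,H=shot("wrist","w5");c=manip.get_calibration("wrist")["hand_eye"];X=cloud(d,K,c)
for r in range(0,28,3):
    print(r,[f"{u}:{X[r,u,0]:.1f},{X[r,u,1]:.1f},{X[r,u,2]:.1f}" for u in (286,290,296,302,322,340,346,352,356)])
cv2.imwrite("pics/c5.png",cv2.resize(p[:100,220:420],None,fx=4,fy=4,interpolation=cv2.INTER_NEAREST))
E
```

```text
t: 8.15
tool_pos: [522.5, 48.2, 169.1]
eef_rot: [0.748, 0.611, -0.201, 0.164]
ft_force: [0.3, -0.5, -2.4]
opening: 14.6
grasp_force: 59.0
0 ['286:100.0,-12.6,-13.3', '290:99.9,-11.3,-13.7', '296:100.1,-9.4,-12.7', '302:101.0,-7.6,-9.4', '322:98.3,-0.8,-19.9', '340:100.9,5.3,-9.6', '346:100.1,7.2,-12.6', '352:99.9,9.1,-13.5', '356:100.1,10.5,-12.8']
3 ['286:100.1,-13.1,-9.1', '290:99.9,-11.6,-9.9', '296:99.8,-9.6,-10.3', '302:100.1,-7.6,-9.3', '322:97.4,-0.8,-20.2', '340:100.1,5.3,-9.2', '346:100.0,7.4,-9.7', '352:100.1,9.4,-9.4', '356:113.3,15.4,43.4']
6 ['286:112.6,-18.1,45.6', '290:112.5,-16.1,45.5', '296:100.2,-9.9,-5.0', '302:99.8,-7.7,-6.5', '322:96.3,-0.8,-20.9', '340:100.3,5.6,-4.7', '346:112.8,10.9,46.4', '352:112.7,13.8,46.4', '356:113.3,15.9,48.6']
9 ['286:113.0,-18.8,53.1', '290:111.9,-16.4,48.3', '296:111.9,-13.4,48.3', '302:111.6,-10.4,47.1', '322:95.6,-0.8,-20.6', '340:111.6,8.0,47.3', '346:112.0,11.0,48.6', '352:111.9,13.9,48.2', '356:113.0,16.3,53.0']
12 ['286:124.7,-24.0,109.9', '290:111.6,-16.8,52.6', '296:110.5,-13.5,48.2', '302:111.0,-10.6,50.2', '322:94.4,-0.8,-2
[... 501 characters left out ...]
111.8', '356:122.0,21.8,113.5']
21 ['286:120.7,-24.7,115.9', '290:120.2,-21.8,113.5', '296:120.5,-18.0,115.2', '302:120.0,-13.9,113.0', '322:92.0,-0.8,-21.5', '340:120.0,11.2,112.8', '346:120.2,15.3,113.8', '352:120.3,19.2,113.9', '356:120.7,22.1,116.0']
24 ['286:121.1,-25.8,127.1', '290:120.6,-22.8,124.7', '296:118.8,-18.0,115.8', '302:118.8,-14.0,115.5', '322:91.3,-0.8,-20.5', '340:118.5,11.3,114.4', '346:118.8,15.4,115.9', '352:120.8,20.2,125.7', '356:120.9,23.0,126.2']
27 ['286:119.3,-25.9,127.5', '290:119.0,-22.9,126.0', '296:119.0,-18.8,126.4', '302:117.4,-14.2,118.1', '322:90.3,-0.8,-21.0', '340:117.3,11.5,117.5', '346:119.1,16.1,126.5', '352:119.1,20.3,126.8', '356:119.4,23.2,128.1']
```

View pics/c5.png

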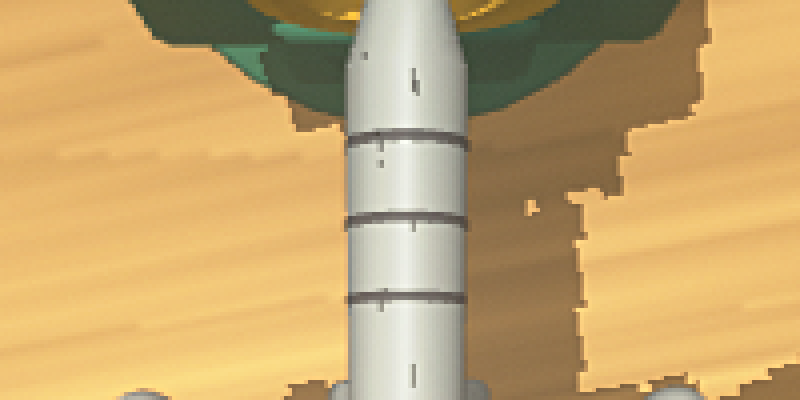

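The crop shows the pipe's face at the top edge with the rod tip just at the mouth. I'll fit a circle to the face outline to get the remaining offset.

```bash
python3 - <<'E'
from h import *
from scipy.optimize import least_squares
z=np.load("w5.npz");p,d,K=(z[k] for k in("p","d","K"));c=manip.get_calibration("wrist")["hand_eye"];X=cloud(d,K,c)
P=[]
for r in range(0,10):
    m=(d[r]>0)&(abs(X[r,:,0]-100)<1.5)&(X[r,:,2]>-18);m[:265]=0;m[375:]=0
    u=np.nonzero(m)[0]
    if len(u)<2: continue
    for uu,e in((u.min(),-.5),(u.max(),.5)):
        if 309<=uu<=335: continue
        o,v=ray(uu+e,r,K,c);q=o+v*(100-o[0])/v[0];P.append(q[1:]);
    print(r,u.min(),u.max())
for col in list(range(288,309,4))+list(range(337,356,4)):
    m=(abs(X[:12,col,0]-100)<1.5)
    if m.any():
        r=np.nonzero(m)[0].max();o,v=ray(col,r+.5,K,c);q=o+v*(100-o[0])/v[0];P.append(q[1:])
P=np.array(P);print(P.round(1).tolist())
f=least_squares(lambda a:np.hypot(P[:,0]-a[0],P[:,1]-a[1])-13,[-1,-17],loss="soft_l1",f_scale=.5);print("mouth axis y,z",f.x.round(2),abs(f.fun).mean())
E
python3 fit.py w5
```

```text
0 282 359
1 283 357
2 285 356
3 286 354
4 289 351
5 291 349
6 295 345
7 299 340
8 306 308
[[-14.1, -13.2], [11.6, -13.2], [-13.9, -12.0], [11.0, -12.0], [-13.4, -10.8], [10.8, -10.8], [-13.2, -9.6], [10.2, -9.6], [-12.3, -8.4], [9.3, -8.4], [-11.7, -7.1], [8.7, -7.1], [-10.4, -5.8], [7.4, -5.8], [-9.1, -4.5], [5.8, -4.5], [-6.7, -3.2], [-5.6, -3.2], [-12.4, -9.0], [-11.2, -6.5], [-9.9, -5.2], [-8.6, -3.9], [-7.2, -3.9], [-5.8, -2.5], [4.6, -3.9], [5.9, -5.2], [7.3, -5.2], [8.6, -6.5], [9.8, -9.0]]
mouth axis y,z [ -1.43 -15.25] 0.18593120209370484
w5 rod top [-1.00000e-03 -2.13091e+01] at60 -21.37 sd 0.67
  rod y [-0.0014 -0.8752] [66.39 -0.97]
```

```bash
python3 -m handwheel '{"turn":[[0,0,0],[0,0,0],[0,0,0],[0,0,0],[0,0,0],[0,0,0],[0,0,0],[0,0,0]],"translation":[[0,-0.04,0.11],[0,-0.04,0.11],[0.3,-0.04,0.11],[0.6,-0.04,0.11],[0.9,-0.04,0.11],[1.2,-0.04,0.11],[1.5,-0.04,0.11],[1.5,-0.04,0.11]],"hand":[0,0,0,0,0,0,0,0]}' 60
python3 - <<'E'
from h import *
p,d,K,H=shot("wrist","w6");s=manip.sense();print(Ro.from_quat(s["eef_rot"]).inv().apply(s["ft_force"]).round(2),s["ft_torque"].round(2))
E
python3 fit.py w6
```

```text
t: 9.0
tool_pos: [524.6, 61.1, 160.3]
eef_rot: [0.748, 0.611, -0.201, 0.164]
ft_force: [-0.2, -0.4, -2.5]
opening: 14.4
grasp_force: 59.0
[0.85 0.44 1.57] [ 0.76 -0.09  0.01]
w6 rod top [ -0.1091 -15.2884] at60 -21.84 sd 2.32
  rod y [-0.004  -0.7276] [66.25 -0.99]
```

```bash
python3 -m handwheel '{"turn":[[0,0,0],[0,0,0],[0,0,0],[0,0,0],[0,0,0],[0,0,0],[0,0,0],[0,0,0]],"translation":[[0.4,0,0],[0.8,0,0],[1.2,0,0],[1.6,0,0],[2,0,0],[2.4,0,0],[2.8,0,0],[2.8,0,0]],"hand":[0,0,0,0,0,0,0,0]}' 60
python3 - <<'E'
from h import *
from scipy.optimize import least_squares
p,d,K,H=shot("wrist","w7");s=manip.sense();print(Ro.from_quat(s["eef_rot"]).inv().apply(s["ft_force"]).round(2),s["ft_torque"].round(2))
c=manip.get_calibration("wrist")["hand_eye"];X=cloud(d,K,c);g=cv2.cvtColor(p,cv2.COLOR_BGR2HSV)
b=(g[...,0]>13)&(g[...,0]<32)&(g[...,1]>120)&(d>0)&(X[...,2]>-35)&(X[...,2]<-12)&(X[...,0]>45)&(abs(X[...,1])<17)
q=X[b];x0=np.percentile(q[:,0],2);print(len(q),"mouth x",x0.round(1));q=q[(q[:,0]>x0+1)&(q[:,0]<x0+33)]
F=lambda a:np.hypot(q[:,1]-a[0]-a[2]*(q[:,0]-80),q[:,2]-a[1]-a[3]*(q[:,0]-80))-13
r=least_squares(F,[0,-17,0,0],loss="soft_l1",f_scale=.5);print("pipe",r.x.round(4))
E
```

```text
t: 9.85
tool_pos: [529.4, 85.0, 146.2]
eef_rot: [0.748, 0.611, -0.201, 0.164]
ft_force: [-0.9, 0.4, -1.9]
opening: 14.8
grasp_force: 59.0
[ 0.89 -0.    1.28] [ 0.74 -0.18 -0.09]
11393 mouth x 57.2
pipe [-7.52300e-01 -1.65006e+01 -2.80000e-03 -3.45000e-02]
```

```bash
python3 -m handwheel '{"turn":[[0,0,0],[0,0,0],[0,0,0],[0,0,0],[0,0,0],[0,0,0],[0,0,0],[0,0,0]],"translation":[[0.4,0,0],[0.8,0,0],[1.2,0,0],[1.6,0,0],[1.9,0,0],[2.1,0,0],[2.2,0,0],[2.2,0,0]],"hand":[0,0,0,0,0,0,0,0]}' 60
python3 -m handwheel '{"turn":[[0,0,0],[0,0,0],[0,0,0]],"translation":[[0.1,0,0],[0.2,0,0],[0.2,0,0]],"hand":[0,0,0]}' 60
python3 - <<'E'
from h import *
p,d,K,H=shot("wrist","w8");s=manip.sense();print(s["tool_pos"].round(1),Ro.from_quat(s["eef_rot"]).inv().apply(s["ft_force"]).round(2))
c=manip.get_calibration("wrist")["hand_eye"];X=cloud(d,K,c);g=cv2.cvtColor(p,cv2.COLOR_BGR2HSV)
print([(r,X[r,322].round(1).tolist(),g[r,322].tolist()) for r in range(170,236,4)])
E
```

```text
t: 10.7
tool_pos: [533.2, 103.0, 135.6]
eef_rot: [0.748, 0.611, -0.201, 0.164]
ft_force: [-0.4, 0.4, -2.5]
opening: 14.8
grasp_force: 59.0
t: 11.0
tool_pos: [533.6, 104.8, 134.6]
eef_rot: [0.748, 0.611, -0.2, 0.164]
ft_force: [0.2, 0.2, -2.3]
opening: 14.8
grasp_force: 59.0
[533.6 104.7 134.6] [ 1.55 -0.2   1.84]
[(170, [46.0, -0.8, -28.6], [26, 189, 254]), (174, [44.8, -0.8, -29.2], [26, 189, 254]), (178, [43.5, -0.8, -29.4], [26, 186, 254]), (182, [42.2, -0.8, -29.3], [26, 185, 254]), (186, [40.8, -0.8, -29.3], [26, 187, 254]), (190, [39.6, -0.8, -29.8], [18, 187, 168]), (194, [38.3, -0.8, -30.1], [20, 193, 177]), (198, [36.7, -0.8, -29.0], [20, 193, 176]), (202, [35.6, -0.8, -30.2], [20, 189, 175]), (206, [33.7, -0.8, -28.4], [20, 192, 174]), (210, [32.2, -0.7, -28.0], [15, 25, 102]), (214, [31.0, -0.7, -28.6], [21, 36, 133]), (218, [29.5, -0.7, -28.6], [21, 33, 133]), (222, [27.9, -0.7, -28.0], [20, 35, 132]), (226, [26.8, -0.7, -28.9], [21, 34, 128]), (230, [22.8, -0.7, -22.0], [20, 29, 131]), (234, [21.5, -0.7, -22.7], [21, 14, 129])]
```

```bash
for i in 1 2; do python3 -m handwheel '{"turn":[[0,0,0],[0,0,0],[0,0,0]],"translation":[[0.1,0,0],[0.1,0,0],[0.1,0,0]],"hand":[0,0,0]}' 60; python3 -c "
from h import *
s=manip.sense();print('tool force',Ro.from_quat(s['eef_rot']).inv().apply(s['ft_force']).round(2))"; done
```

```text
t: 11.35
tool_pos: [533.7, 105.4, 134.2]
eef_rot: [0.748, 0.611, -0.201, 0.164]
ft_force: [0.2, -1.1, -1.1]
opening: 14.6
grasp_force: 59.1
tool force [-0.35  0.37  1.49]
t: 11.65
tool_pos: [533.8, 105.4, 134.1]
eef_rot: [0.748, 0.611, -0.201, 0.164]
ft_force: [-0.8, -5.1, 4.2]
opening: 14.5
grasp_force: 59.4
tool force [-6.58  0.28 -1.  ]
```

The collar is seated: the tool stopped advancing and about 7 N builds along the axis. Now I'll draw it straight out.

```bash
python3 -m handwheel '{"turn":[[0,0,0],[0,0,0],[0,0,0],[0,0,0],[0,0,0],[0,0,0],[0,0,0],[0,0,0]],"translation":[[-0.2,0,0],[-0.6,0,0],[-1.2,0,0],[-1.8,0,0],[-2.4,0,0],[-3,0,0],[-3.6,0,0],[-4.2,0,0]],"hand":[0,0,0,0,0,0,0,0]}' 60;python3 -m handwheel '{"turn":[[0,0,0],[0,0,0],[0,0,0],[0,0,0],[0,0,0],[0,0,0],[0,0,0],[0,0,0]],"translation":[[-0.6,0,0],[-1.2,0,0],[-1.8,0,0],[-2.4,0,0],[-3.2,0,0],[-4,0,0],[-4.6,0,0],[-4.6,0,0]],"hand":[0,0,0,0,0,0,0,0]}' 60
python3 - <<'E'
from h import *
s=manip.sense();print("out tool x from seated",(Ro.from_quat(s["eef_rot"]).inv().apply(s["tool_pos"]-[533.8,105.4,134.1])).round(1))
p,d,K,H=shot("wrist","w9")
# magnifier via side/scene earlier + now
for n in("side","scene"):
    K,H=T_cam(n);d=np.load(f"{n}0.npy");X=cloud(d,K,H);p=cv2.imread(f"pics/{n}0.png");g=cv2.cvtColor(p,cv2.COLOR_BGR2HSV)
    a,b,c,e={"side":(225,140,290,215),"scene":(225,180,285,255)}[n]
    M=np.zeros(d.shape,bool);M[b:e,a:c]=1
    w=M&(d>0)&(X[...,2]>6)&(X[...,2]<20);q=X[w];ell=cv2.minEnclosingCircle(q[:,:2].astype(np.float32));print(n,"base",ell)
    w=M&(d>0)&(X[...,2]>105)&(X[...,2]<145);q=X[w];print("  top",len(q),q.min(0).round(),q.max(0).round())
    w=M&(d>0)&(X[...,2]>25)&(X[...,2]<100);q=X[w];print("  pillar",len(q),np.median(q,0).round(1))
    w=M&(g[...,1]<70)&(g[...,2]>140);k,l,st,ce=cv2.connectedComponentsWithStats(w.astype(np.uint8));i=1+st[1:,4].argmax();
    for i in range(1,k):
        if st[i,4]>60:print("  blob",st[i],ce[i].round(1),plane(*ce[i],12,K,H).round(1),plane(*ce[i],120,K,H).round(1))
E
python3 fit.py w9
```

```text
t: 12.45
tool_pos: [526.5, 70.3, 154.9]
eef_rot: [0.748, 0.611, -0.201, 0.164]
ft_force: [0.7, 0.7, -1.9]
opening: 15.0
grasp_force: 59.0
t: 13.25
tool_pos: [518.6, 30.6, 178.2]
eef_rot: [0.749, 0.61, -0.2, 0.164]
ft_force: [-0.5, -0.8, -2.3]
opening: 14.6
grasp_force: 59.0
out tool x from seated [-88.1   0.1  -0.1]
side base ((644.480224609375, -155.8856201171875), 78.29698181152344)
  top 637 [ 618. -163.  106.] [696. -97. 135.]
  pillar 117 [ 687.6 -111.3   64.8]
  blob [250 184  28  20 429] [263.2 193.6] [ 648.9 -130.    12. ] [621.9 -25.7 120. ]
scene base ((651.1465454101562, -129.2389373779297), 51.129554748535156)
  top 705 [ 621. -164.  107.] [698. -99. 134.]
  pillar 124 [ 692.5 -112.5   64.7]
  blob [241 189  25  14 266] [252.7 195.7] [ 598.  -236.7   12. ] [ 649.5 -134.7  120. ]
  blob [245 222  27  23 486] [257.8 232.7] [ 649.  -130.4   12. ] [693.6 -43.  120. ]
w9 rod top [-9.00000e-04 -2.13087e+01] at60 -21.36 sd 0.67
  rod y [-0.0013 -0.9013] [66.39 -0.98]
```

Tip is about 18 mm clear of the mouth, so step 2 is met. The disc and ring give a focus at about (649,-130,65), with the pillar at yaw of about 24°. I'll approach along yaw 45°.

```bash
cat >> h.py <<'E'
def lev(tip,yaw=45,off=(101.8,-1,-16.4)):
    y=np.radians(yaw);x=np.array([np.cos(y),np.sin(y),0]);zt=np.array([0,0,-1.]);R=np.c_[x,np.cross(zt,x),zt]
    return np.asarray(tip)-R@np.array(off),R
E
python3 - <<'E'
from h import *
s=manip.sense();print(todelta(s,*lev([649-42.4,-130-42.4,230])))
E
```

```text
(array([-24.96,   7.17,  10.27]), array([ 8.75, 29.11, 32.66]))
```

```bash
python3 -m handwheel '{"turn":[[0,0,0],[0.5,2,2],[2,6,6.5],[3.3,11,12.3],[4.7,15.8,17.7],[6.2,20.6,23],[7.5,25,28],[8.75,29.1,32.7]],"translation":[[-2.5,0,0],[-6,0.8,1],[-10,2,2.5],[-14,3.5,4.5],[-18,4.8,6.5],[-21.5,6,8.5],[-24,6.9,9.8],[-25,7.2,10.3]],"hand":[0,0,0,0,0,0,0,0]}' 60;python3 -m handwheel '{"turn":[[0,0,0],[0,0,0],[0,0,0]],"translation":[[0,0,0],[0,0,0],[0,0,0]],"hand":[0,0,0]}' 60
python3 - <<'E'
from h import *
s=manip.sense();print(s["q"].round(2),todelta(s,*lev([649-42.4,-130-42.4,65])))
p,d,K,H=shot("wrist","w10");X=cloud(d,K,H);g=cv2.cvtColor(p,cv2.COLOR_BGR2HSV)
w=(g[...,1]<70)&(g[...,2]>140)&(d>0)&(X[...,2]<30)&(X[...,0]>580)
q=X[w];print("disc",len(q),q.mean(0).round(1))
w=(d>0)&(X[...,2]>105)&(X[...,2]<145)&(np.hypot(X[...,0]-649,X[...,1]+130)<60);q=X[w];print("top",len(q),q.min(0).round(),q.max(0).round())
E
```

```text
t: 14.1
tool_pos: [535.2, -249.7, 214.1]
eef_rot: [0.925, 0.379, 0.001, 0.001]
ft_force: [-1.5, 0.1, -1.7]
opening: 14.6
grasp_force: 59.0
t: 14.4
tool_pos: [536.1, -243.6, 212.9]
eef_rot: [0.923, 0.384, -0.001, -0.0]
ft_force: [0.3, 0.1, -2.6]
opening: 14.9
grasp_force: 59.0
[-0.18  0.46  0.74  1.73 -0.34  1.09 -0.11] (array([-0.15,  0.07, 16.43]), array([-0.06,  0.07,  0.19]))
disc 944 [ 640.2 -142.    12.1]Traceback (most recent call last):
  File "<stdin>", line 6, in <module>
    return umr_minimum(a, axis, None, out, keepdims, initial, where)
ValueError: zero-size array to reduction operation minimum which has no identity
```

View pics/w10.png

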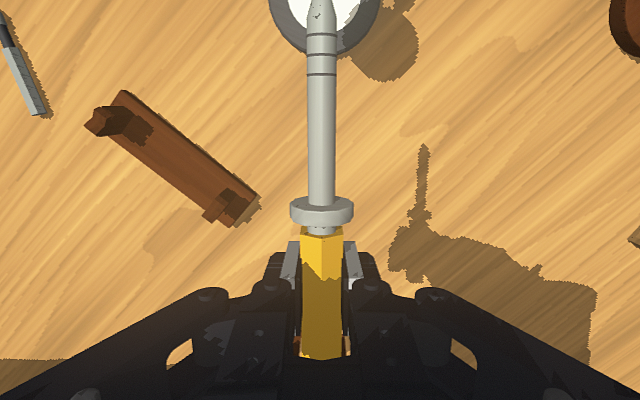

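The gauge is level and held, and the magnifier base is centred straight ahead at column 324. The cradle is well clear to the left. I'll descend, then go in level.

```bash
python3 -m handwheel '{"turn":[[0,0,0],[0,0,0],[0,0,0],[0,0,0],[0,0,0],[0,0,0],[0,0,0],[0,0,0]],"translation":[[0,0,2.5],[0,0,6],[0,0,9.5],[0,0,12.5],[0,0,15],[0,0,16.4],[0,0,16.4],[0,0,16.4]],"hand":[0,0,0,0,0,0,0,0]}' 60
python3 - <<'E'
from h import *
s=manip.sense();print(todelta(s,*lev([649,-130,65])))
p,d,K,H=shot("wrist","w11");X=cloud(d,K,H)
w=(d>0)&(X[...,2]>105)&(X[...,2]<140)&(np.hypot(X[...,0]-649,X[...,1]+130)<60);q=X[w];print("ring",len(q))
if len(q):
    print(q.min(0).round(),q.max(0).round())
b=(d>0)&(X[...,2]>9)&(X[...,2]<16)&(np.hypot(X[...,0]-649,X[...,1]+130)<70);q=X[b];print("base",len(q),cv2.minEnclosingCircle(q[:,:2].astype(np.float32)) if len(q) else 0)
E
```

```text
t: 15.25
tool_pos: [536.3, -245.1, 50.1]
eef_rot: [0.924, 0.383, -0.0, 0.0]
ft_force: [-0.5, -0.3, -2.0]
opening: 14.8
grasp_force: 58.9
(array([ 5.93, -0.06,  0.14]), array([0.04, 0.04, 0.07]))
ring 0
base 152 ((615.8807373046875, -165.26422119140625), 14.599390983581543)
```

```bash
python3 -m handwheel '{"turn":[[0,0,0],[0,0,0],[0,0,0],[0,0,0],[0,0,0],[0,0,0],[0,0,0],[0,0,0]],"translation":[[0.8,0,0.1],[1.8,0,0.1],[2.8,0,0.1],[3.8,0,0.1],[4.8,0,0.1],[5.5,0,0.1],[5.9,0,0.1],[5.9,0,0.1]],"hand":[0,0,0,0,0,0,0,0]}' 60;python3 -m handwheel '{"turn":[[0,0,0],[0,0,0],[0,0,0]],"translation":[[0,0,0],[0,0,0],[0,0,0]],"hand":[0,0,0]}' 60
python3 - <<'E'
from h import *
s=manip.sense();print(todelta(s,*lev([649,-130,65])),abs(s["qvel"]).max())
out=[]
for n,(a,b,c,e) in(("side",(215,125,335,225)),("scene",(215,165,335,265))):
    p,d,K,H=shot(n,n+"12");X=cloud(d,K,H)
    P0=cv2.imread(f"pics/{n}0.png");out.append(cv2.resize(p[b:e,a:c],(400,333),interpolation=3))
    g=cv2.cvtColor(p,cv2.COLOR_BGR2HSV);w=(g[...,1]<70)&(g[...,2]>140);w[:b]=0;w[e:]=0;w[:,:a]=0;w[:,c:]=0
    Ri=manip.get_calibration(n)
    pt=Ri["K"]@(Ri["R"]@np.array([649,-130,65])+Ri["t"]);print(n,"focus px",(pt[:2]/pt[2]).round(1),"in crop",((pt[:2]/pt[2]-[a,b])*3.33).round())
cv2.imwrite("pics/c12.png",np.hstack(out))
E
```

```text
t: 16.1
tool_pos: [577.7, -203.1, 48.2]
eef_rot: [0.924, 0.383, -0.0, 0.0]
ft_force: [-0.3, 0.1, -2.6]
opening: 14.8
grasp_force: 58.9
t: 16.4
tool_pos: [577.0, -204.1, 48.4]
eef_rot: [0.924, 0.382, -0.0, 0.0]
ft_force: [-0.8, -0.3, -2.1]
opening: 14.9
grasp_force: 58.9
(array([ 0.15, -0.05, -0.02]), array([ 0.01,  0.05, -0.05])) 0.0022370742107851826
side focus px [260.8 176.7] in crop [152. 172.]
scene focus px [256.1 215.8] in crop [137. 169.]
```

View pics/c12.png

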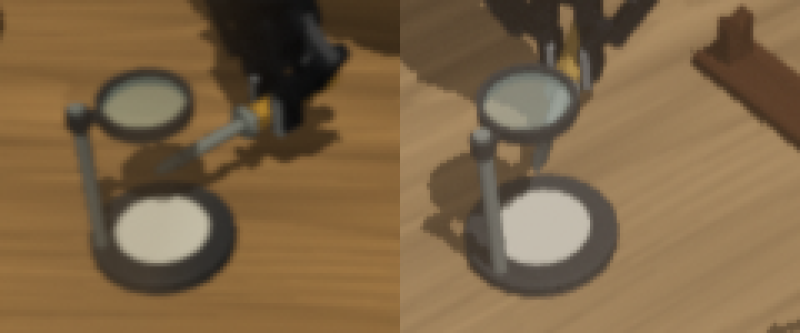

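In both views the tip sits at the projected focus: (158,171) against (152,172) in the side crop, and (538,168) against (537,169) in the scene crop. It is level, at rest and clear of the stand.

```bash
python3 -c "
from station import manip
print(manip.job_done())"
```

```text
the job is handed in; nothing more can be done
None
```

The bore is checked: the gauge went in to its collar with about 7 N of push and came fully out, and the job was handed in at about 16.5 s with the gauge held level and still, its tip within about 2 mm of the magnifier's focus; the hand-in call returned no verdict.

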